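# Slide the seed template home under the leaf springs

### The arm

A 7-joint arm with a two-finger parallel gripper is mounted at the origin on the work surface. World frame = base frame: x ahead of the robot, y to its left, z up, the work surface at z = 0. Lengths are in m, angles in rad, forces in N, time in s.
With the tool pointing down it reaches from about 0.4 to 0.85 m from the base axis. Payload 4.5 kg.
Tool frame: the origin (TCP) lies between the finger pads; the fingertips stand 14 mm ahead of it and the grasp point (between the pads) lies 5 mm behind it; x points along the fingers, z is the direction in which the jaws open and shut, and the axes are right-handed (so a half turn about x gives the same grasp; the last joint's range is limited). The gripper opens to 88 mm and grips with 3 to 60 N. Pads are 18 mm wide; open, the fingers measure 123 mm over their backs; the gripper's body (75 mm by 187 mm) begins 45 mm behind the grasp point.
Start: joints at [-1.134, 0.689, -0.195, 1.565, 0.157, 0.902, -0.215], TCP at [0.245, 0.575, 0.253] pointing down, gripper open.
Joint ranges: [-3.01, 3.01], [-0.46, 2.08], [-1.47, 1.51], [0.13, 2.56], [-1, 4.14], [0.04, 2.09], [-2.66, 2.66]. Speed limits (rad/s): [2.57, 2.57, 3.14, 3.14, 3.14, 3.14, 3.14].

### API

Orientations are given as a unit quaternion [x, y, z, w].
In Python, from plant import r, cams gives the robot as it stands.
- The arm moves only by the tool apply_moves, never from a script. Its arguments are lists of equal length, an entry for each row: "travel": the shift along the world's x, y, z in cm, a list of three; "roll": the turn about the world's z in degrees; "gripper": the finger opening in cm, from 0 to 8.81. In form: {"travel": [[x, y, z], ...], "roll": [roll, ...], "gripper": [gripper, ...]}. A call has exactly 8 rows; each row is the pose to reach, as a shift and turn from the pose commanded when the call began; what a row does not reach only later rows make up. A row lasts 1/12 s, in which the tool goes at most 41.7 mm and 7.16 degrees, less where a joint would pass 70% of its speed; a pose out of reach is approached as far as the arm can. A call with a gripper value outside its range is refused whole. The fingers move at their own pace and stop on an object; "newtons" is the grip in N (left out, the last holds). Time passes only in rows, so rows that repeat a pose let the fingers close, or fill a call up. It gives the time, the measured TCP pose, the force and the opening at its end, in the units of the state.
- r.get_state(): the state, without advancing time (a new reading comes with each control period).
- cams.snapshot(name): name is "side" or "top" or "wrist"; returns a dict with "image" (420x560x3 uint8, red, green, blue), "fx", "fy", "cx", "cy" (pixels), "R" (3x3) and "t" (3): a world point X has camera coordinates R X + t. Camera axes: x right, y down, z forward; pixel columns grow to the right and rows downward; lengths in m; the calibration is good to about 2 mm. The wrist camera is an equidistant fisheye: a pixel r from the principal point sees the ray r / f radians off the axis. A picture is of the moment at which its call begins. There is no depth.
- r.finish_job(): hands the job in, once; it reports no verdict.
The state is a dict: "clock": time; "q": joint angles; "qd": joint speeds; "joint_torque": joint torques, N m; "tool_pos": TCP position; "eef_rot": TCP orientation; "contact_force": force on the tool from outside, world axes, zero at the start; "moment": the same for the moment, N m; "opening": opening from 0.0 (shut) to 1.0 (fully open).
Only numpy, scipy, OpenCV 4.12 (cv2) and the standard library are available. Lean on these libraries where they do the work, as an engineer would, in place of code of your own. Each camera call takes 0.05 s, during which the arm holds its last target. There are 200 camera calls.

### The job

Load the plate seeder: with your fingertips press the seed template down hard and, still pressing, slide it along its guide, under the pair of leaf springs, until its front edge is fully home against the red stop. Only press and push it: do not lift it, and leave the other things on the bench where they are. Finish with the hand clear.

Things in the scene. Friction and masses are not known exactly. Their poses are not given: they have to be found in the camera images.
- seeder: Blue plate seeder, a fixed low fixture 120 x 340 mm. Origin: centre of its underside, on the bench; x across, y along the guide (the template travels towards +y), z up. A closed sleeve (flat blue cover, top 25 mm above the bench) spans y -169 to -71 mm. The slick white bed under the template is 10 mm above the bench; guide rails beside it are 16 mm high, 107 mm over both.
- window (a point): Middle of the open window between sleeve and springs, where the template's top is bare: seeder y -10.5 mm, 18 mm above the bench (the template's top; its pad is 19.5 mm above the bench). The window runs from seeder y -71 to +50 mm.
- spring_shaft (a point): Middle of the steel shaft across the guide at seeder y 60 mm, 42 mm above the bench (shaft and its posts reach 50 mm). From it two steel leaf springs, each 30 mm wide, slope forward and down to y 96 mm, tips about 14 mm above the bench. They meet the template's nose when it is near y 88 mm; pushing in under them then takes about 8 N along the guide, less after that.
- template: Loose aluminium plate 80 (x) x 215 (y) x 8 mm, about 0.3 kg, orange ribbed rubber pad (60 x 50 x 1.5 mm) on the middle of its slick top: press there. Origin: centre of its underside, axes as the seeder; home at seeder y 27.5 mm. Its tail stays in the sleeve, so it cannot be pushed from behind. Starts 60 to 78 mm short; slides if the pad is pressed with 14 to 20 N, else the finger slips.
- nose (a point): Middle of the template's front edge face, 4 mm above its underside, at template y +107.5 mm. Home when it touches the stop.
- stop (a point): Point in the middle of the stop's face (seeder y 135 mm), 14 mm above the bench. The stop is a blue block 34 mm high with a red strip on its face and along its top edge.
- seed_jar: Bystander: small amber jar with green lid, 34 mm diameter, 34 mm high, standing on the sleeve cover. Origin: centre of its underside.
- dibber: Bystander: small wooden dibber standing upright beside the seeder, foot 32 mm diameter, 76 mm high. Origin: centre of its underside.
- seed_cup: Bystander: yellow cup 52 mm across, 45 mm high, beside the seeder. Origin: centre of its underside.
- nozzle_cap: Bystander: red cap 30 mm diameter, 22 mm high, beside the seeder. Origin: centre of its underside.
- label_block: Bystander: wooden block 40 x 60 x 20 mm with white plant labels standing to 70 mm, beside the seeder. Origin: centre of its underside.
- trowel: Bystander: green-handled flat scoop 200 mm long lying on the robot's right. Origin: centre of its underside.
- spray_bottle: Bystander: white bottle 64 mm diameter, 150 mm high, on the robot's right. Origin: centre of its underside.

How it is judged:
By the outcome, as a careful person would: the job done as asked, in the order asked, and still so for the second after the job is handed in, with the robot touching nothing.
It also fails if it takes over 42 s, if anything falls off the work surface, if the arm or the gripper's body presses on something with over 40 N, if the wrist force passes 120 N, or if a joint passes its speed limit or range.

## Working session

There is one attempt and no reset: what is moved stays moved. The work goes in short steps, Python scripts to look and compute and a tool call to move; the robot and the scene stay as the last step left them, time stands still between calls to the robot, and variables do not carry over. Pictures are saved under pics/ and viewed, about 8 in all and at most 12, crops included, and the job is handed in when it is done.

Besides the shell and the picture viewer there is one more tool, called after "Request:" by a JSON object that holds its "op" and its "data". apply_moves: Moves the arm, as the interface text tells. Its arguments: {"type":"object","properties":{"travel":{"type":"array","items":{"type":"array","items":{"type":"number"}}},"roll":{"type":"array","items":{"type":"number"}},"gripper":{"type":"array","items":{"type":"number"}},"newtons":{"type":"number"}},"required":["travel","roll","gripper"]}

```bash
mkdir -p pics; cat > h.py <<'E'
import numpy as np, cv2
from plant import r, cams
def snap(n,f):
    s=cams.snapshot(n); cv2.imwrite('pics/'+f+'.png',s['image'][:,:,::-1]); return s
def ray(s,u,v,z):
    R=np.array(s['R']);t=np.array(s['t']);d=R.T@np.array([(u-s['cx'])/s['fx'],(v-s['cy'])/s['fy'],1]);c=-R.T@t
    return c+d*(z-c[2])/d[2]
def proj(s,X):
    p=np.array(s['R'])@np.array(X)+np.array(s['t']);return np.array([s['fx']*p[0]/p[2]+s['cx'],s['fy']*p[1]/p[2]+s['cy']])
E
python3 - <<'E'
from h import *
import pickle
st=r.get_state();print({k:np.round(v,3) for k,v in st.items()})
a=snap('top','top0');b=snap('side','side0');pickle.dump((a,b),open('s0.pkl','wb'))
for s in(a,b):print(s['fx'],s['cx'],s['cy'],-np.array(s['R']).T@s['t'])
E
```

```text
{'clock': np.float64(0.0), 'q': array([-1.134,  0.69 , -0.195,  1.566,  0.157,  0.902, -0.215]), 'qd': array([ 0.001, -0.   , -0.001, -0.001,  0.001,  0.   , -0.   ]), 'joint_torque': array([ 0.0000e+00, -5.2756e+01, -1.2660e+00, -1.5343e+01, -5.2000e-02,
        7.0000e-03,  0.0000e+00]), 'tool_pos': array([0.245, 0.574, 0.252]), 'eef_rot': array([-0.39 ,  0.59 ,  0.39 ,  0.589]), 'contact_force': array([-0.803, -0.078,  0.296]), 'moment': array([ 0.007, -0.014, -0.006]), 'opening': np.float64(0.996)}
459.5112420766719 284.0565954438654 212.30531636959682 [ 0.41555203 -0.1224465   1.07415928]
536.0247255349676 280.1376986119709 205.79792500635185 [ 0.0233081  -1.02177139  0.64530817]
```

View pics/top0.png

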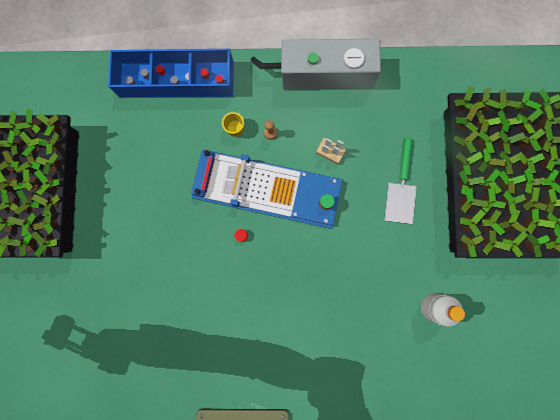

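View pics/side0.png

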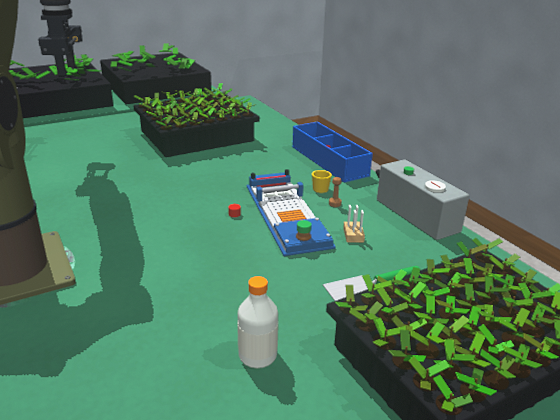

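The top view shows the seeder with its stop at left (205,173), springs about (235,180), the orange pad at (283,191) and the sleeve with the jar at (327,201). The cup, dibber and label block lie on the far side, and the red cap at (241,235) on the near side. The side view agrees.

```bash
python3 - <<'E'
from h import *
import pickle
a,b=pickle.load(open('s0.pkl','rb'))
im=a['image'];hsv=cv2.cvtColor(im,cv2.COLOR_RGB2HSV)
def comp(m):
    n,l,st,c=cv2.connectedComponentsWithStats(m.astype(np.uint8));return l,st,c
H,S,V=[hsv[...,i].astype(int) for i in range(3)]
roi=np.zeros(H.shape,bool);roi[110:250,185:350]=1
def pts(m): 
    y,x=np.nonzero(m&roi);return np.c_[x,y].astype(np.float32)
o=pts((H>8)&(H<22)&(S>180)&(V>150)); o=o[(o[:,0]>265)&(o[:,0]<300)&(o[:,1]>170)]
rr=cv2.minAreaRect(o);print('pad',rr,ray(a,*rr[0],.0195))
bx=np.array([ray(a,*p,.0195)[:2] for p in cv2.boxPoints(rr)]);print(bx)
bl=pts((H>100)&(H<125)&(S>150)&(V>80))
rb=cv2.minAreaRect(bl);print('blue',rb);B=cv2.boxPoints(rb)
print(B,[ray(a,*p,.02)[:2].round(4) for p in B])
rd=pts(((H<6)|(H>174))&(S>170)&(V>110));rd=rd[(rd[:,0]<220)]
q=cv2.minAreaRect(rd);print('red',q,ray(a,*q[0],.034))
c=cv2.resize(im[135:250,185:355],None,fx=4.6,fy=4.6,interpolation=cv2.INTER_CUBIC)
cv2.imwrite('pics/c0.png',c[:,:,::-1])
E
```

```text
pad ((282.3890075683594, 190.41064453125), (20.138330459594727, 24.089521408081055), 12.26477336883545) [ 0.59423758 -0.09206154  0.0195    ]
[[ 0.57173205 -0.06325308]
 [ 0.62723749 -0.07506378]
 [ 0.61682669 -0.12097692]
 [ 0.56150592 -0.10892105]]
blue ((266.79998779296875, 186.89999389648438), (144.9095458984375, 53.25642013549805), 12.52880859375)
[[190.29413 197.17645]
 [201.84705 145.18823]
 [343.30585 176.62354]
 [331.75293 228.61176]] [array([0.5793, 0.1229]), array([0.7034, 0.0983]), array([ 0.6259, -0.2338]), array([ 0.5047, -0.2054])]
red ((206.23533630371094, 173.05882263183594), (1.9402846097946167, 32.98484420776367), 14.03624439239502) [0.63337997 0.08384166 0.034     ]
```

View pics/c0.png

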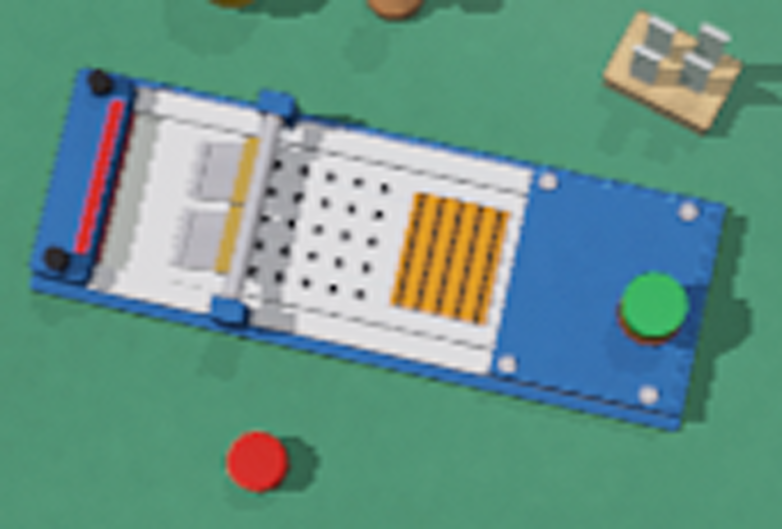

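Request:
{"op": "apply_moves", "data": {"travel": [[1.5, -2.8, 0], [3, -5.6, 0], [4.5, -8.4, 0], [6, -11.2, 0], [7.5, -14, 0], [9, -16.8, 0], [10.5, -19.6, 0], [12, -22.4, 0]], "roll": [-3.5, -7, -10.5, -14, -17.5, -21, -24.5, -28], "gripper": [0, 0, 0, 0, 0, 0, 0, 0], "newtons": 20}}

```text
clock: 0.77
tool_pos: [0.3653, 0.3494, 0.2526]
eef_rot: [-0.235, 0.667, 0.235, 0.667]
contact_force: [0.4, 0.6, 0.3]
opening: 0.416
```

Request:
{"op": "apply_moves", "data": {"travel": [[1.5, -2.8, 0], [3, -5.6, 0], [4.5, -8.4, 0], [6, -11.2, 0], [7.5, -14, 0], [9, -16.8, 0], [10.5, -19.6, 0], [12, -22.4, 0]], "roll": [-3.5, -7, -10.5, -14, -17.5, -21, -24.5, -28], "gripper": [0, 0, 0, 0, 0, 0, 0, 0]}}

```text
clock: 1.43
tool_pos: [0.4853, 0.1255, 0.2526]
eef_rot: [-0.066, 0.704, 0.066, 0.704]
contact_force: [0.2, 0.3, -1.0]
opening: 0.005
```

Request:
{"op": "apply_moves", "data": {"travel": [[1.5, -2.8, -1], [3, -5.6, -2], [4.5, -8.4, -4], [6, -11.2, -6], [7.5, -14, -8], [9, -16.8, -10], [10.9, -21.9, -12], [10.9, -21.9, -12]], "roll": [-3.5, -7, -10.5, -14, -17.5, -21, -24, -24], "gripper": [0, 0, 0, 0, 0, 0, 0, 0]}}

```text
clock: 2.1
tool_pos: [0.594, -0.0984, 0.1302]
eef_rot: [0.082, 0.703, -0.085, 0.702]
contact_force: [0.2, -1.4, -0.2]
opening: 0.006
```

```bash
python3 - <<'E'
from h import *
from scipy.spatial.transform import Rotation as Ro
st=r.get_state();print({k:np.round(st[k],3) for k in('clock','q','tool_pos','contact_force','opening')});print(Ro.from_quat(st['eef_rot']).as_matrix().round(3))
s=snap('wrist','w1')
R=np.array(s['R']);print(s['fx'],s['cx'],s['cy'],-R.T@s['t'],R.round(2))
E
```

```text
{'clock': np.float64(2.1), 'q': array([ 0.036,  0.824,  0.087,  1.745, -0.109,  0.578, -0.049]), 'tool_pos': array([ 0.594, -0.098,  0.13 ]), 'contact_force': array([ 0.166, -1.405, -0.201]), 'opening': np.float64(0.006)}
[[-0.002  0.234  0.972]
 [-0.004  0.972 -0.234]
 [-1.    -0.004 -0.001]]
325.19226210127806 280.05802966602243 211.57982371542613 [ 0.61020642 -0.03265045  0.2619652 ] [[ 0.97 -0.23 -0.  ]
 [-0.22 -0.94  0.26]
 [-0.06 -0.26 -0.96]]
```

View pics/w1.png

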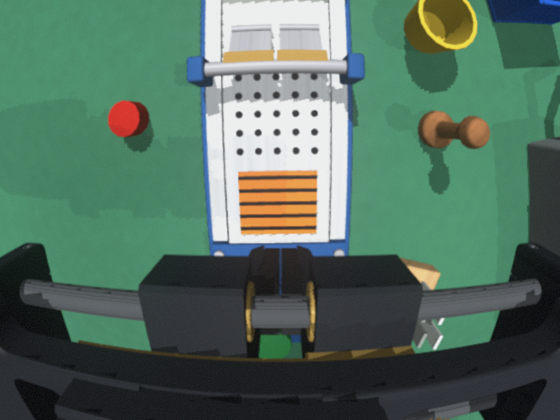

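The wrist view shows the pad whole (columns 239–317, rows 170–235) just ahead of the closed fingertips at (280,260), with the guide nearly upright in the image. Next I locate the pad from here.

```bash
cat >> h.py <<'E'
def fray(s,u,v,z):
    R=np.array(s['R']);x=np.array([u-s['cx'],v-s['cy']])/s['fx'];th=np.hypot(*x)
    d=R.T@np.r_[x/th*np.sin(th),np.cos(th)];c=-R.T@np.array(s['t']);return c+d*(z-c[2])/d[2]
def pad(s):
    hsv=cv2.cvtColor(s['image'],cv2.COLOR_RGB2HSV)
    m=cv2.inRange(hsv,(8,170,150),(16,255,255));m=cv2.morphologyEx(m,cv2.MORPH_CLOSE,np.ones((9,9)))
    k=max(cv2.findContours(m,0,1)[0],key=cv2.contourArea)[:,0]
    return cv2.minAreaRect(np.array([fray(s,*p,.0195)[:2] for p in k],np.float32))
E
python3 - <<'E'
from h import *
s=cams.snapshot('wrist');print(pad(s))
for n,p,z in(('Rail L far',(203,105),.016),('L near',(212,240),.016),('R far',(351,105),.016),('R near',(349,240),.016),('shaftL',(208,69),.045),('shaftR',(345,66),.045),('cover L',(214,243),.025),('cover R',(346,243),.025)):print(n,fray(s,*p,z).round(4))
E
```

```text
((0.593873918056488, -0.08976243436336517), (0.04806846007704735, 0.057660482823848724), 77.55770874023438)
Rail L far [ 0.5569 -0.005   0.016 ]
L near [ 0.5342 -0.1105  0.016 ]
R far [ 0.6657 -0.0315  0.016 ]
R near [ 0.6431 -0.1367  0.016 ]
shaftL [0.5724 0.0146 0.045 ]
shaftR [ 0.6613 -0.0051  0.045 ]
cover L [ 0.5379 -0.1105  0.025 ]
cover R [ 0.6392 -0.1349  0.025 ]
```

Request:
{"op": "apply_moves", "data": {"travel": [[0, 0.7, -2], [0, 0.7, -4], [0, 0.7, -6], [0, 0.7, -7.5], [0, 0.7, -8.5], [0, 0.7, -9], [0, 0.7, -9], [0, 0.7, -9]], "roll": [1, 1, 1, 1, 1, 1, 1, 1], "gripper": [0, 0, 0, 0, 0, 0, 0, 0]}}

```text
clock: 2.87
tool_pos: [0.5943, -0.0845, 0.0433]
eef_rot: [0.074, 0.703, -0.074, 0.703]
contact_force: [0.3, 0.8, 0.5]
opening: 0.004
```

Request:
{"op": "apply_moves", "data": {"travel": [[0, 0, -0.1], [0, 0, -0.2], [0, 0, -0.3], [0, 0, -0.4], [0, 0, -0.5], [0, 0, -0.6], [0, 0, -0.6], [0, 0, -0.6]], "roll": [0, 0, 0, 0, 0, 0, 0, 0], "gripper": [0, 0, 0, 0, 0, 0, 0, 0]}}

```text
clock: 3.53
tool_pos: [0.5939, -0.085, 0.0366]
eef_rot: [0.074, 0.703, -0.074, 0.703]
contact_force: [0.6, -0.1, 0.4]
opening: 0.008
```

Request:
{"op": "apply_moves", "data": {"travel": [[-0.1, -0.6, 0], [-0.1, -0.6, 0], [-0.1, -0.6, 0], [-0.1, -0.6, -0.1], [-0.1, -0.6, -0.2], [-0.1, -0.6, -0.3], [-0.1, -0.6, -0.35], [-0.1, -0.6, -0.35]], "roll": [0, 0, 0, 0, 0, 0, 0, 0], "gripper": [0, 0, 0, 0, 0, 0, 0, 0]}}

```text
clock: 4.2
tool_pos: [0.5932, -0.0909, 0.034]
eef_rot: [0.074, 0.703, -0.074, 0.703]
contact_force: [-0.7, -0.4, 6.0]
opening: 0.004
```

Request:
{"op": "apply_moves", "data": {"travel": [[0, 0, -0.05], [0, 0, -0.1], [0, 0, -0.15], [0, 0, -0.2], [0, 0, -0.2], [0, 0, -0.2], [0, 0, -0.2], [0, 0, -0.2]], "roll": [0, 0, 0, 0, 0, 0, 0, 0], "gripper": [0, 0, 0, 0, 0, 0, 0, 0]}}

```text
clock: 4.87
tool_pos: [0.5942, -0.0911, 0.0339]
eef_rot: [0.074, 0.702, -0.074, 0.704]
contact_force: [-3.6, 0.1, 20.2]
opening: 0.006
```

Request:
{"op": "apply_moves", "data": {"travel": [[0.03, 0.12, -0.0], [0.06, 0.25, 0.03], [0.09, 0.4, 0.03], [0.13, 0.6, 0.03], [0.17, 0.8, 0.03], [0.21, 1.0, 0.03], [0.25, 1.2, 0.03], [0.3, 1.4, 0.03]], "roll": [0, 0, 0, 0, 0, 0, 0, 0], "gripper": [0, 0, 0, 0, 0, 0, 0, 0]}}

```text
clock: 5.53
tool_pos: [0.5972, -0.079, 0.034]
eef_rot: [0.074, 0.702, -0.076, 0.704]
contact_force: [-2.6, -3.4, 17.5]
opening: 0.006
```

```bash
python3 - <<'E'
from h import *
s=snap('wrist','w2');print(pad(s),r.get_state()['tool_pos'],r.get_state()['contact_force'])
E
```

```text
((0.6014530062675476, -0.06373345851898193), (0.02048817090690136, 0.05852961167693138), 77.7533950805664) [ 0.59728324 -0.07830626  0.0339459 ] [-2.65623878 -1.91185006 17.47631218]
```

View pics/w2.png

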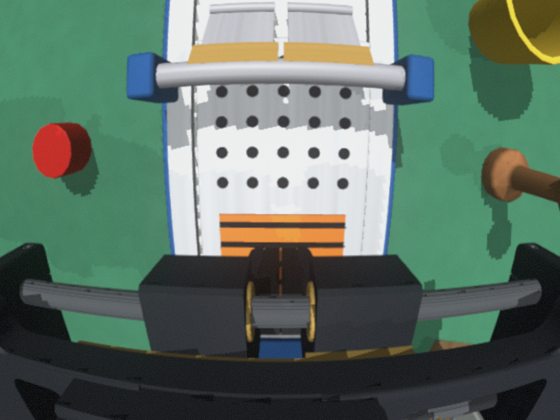

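The wrist view shows the pad's front edge at row 215, still right ahead of the fingertips. Its computed position moved with the finger, so there is no slip. I continue.

Request:
{"op": "apply_moves", "data": {"travel": [[0.04, 0.2, 0], [0.09, 0.4, 0], [0.13, 0.6, 0], [0.17, 0.8, 0], [0.22, 1.0, 0], [0.26, 1.2, 0], [0.3, 1.4, 0], [0.35, 1.6, 0]], "roll": [0, 0, 0, 0, 0, 0, 0, 0], "gripper": [0, 0, 0, 0, 0, 0, 0, 0]}}

```text
clock: 6.25
tool_pos: [0.6, -0.0664, 0.034]
eef_rot: [0.073, 0.702, -0.078, 0.704]
contact_force: [-3.7, -7.3, 17.7]
opening: 0.004
```

```bash
cat >> h.py <<'E'
def chk(f=None):
    s=snap('wrist',f) if f else cams.snapshot('wrist'); d=np.array([.213,.977]);st=r.get_state()
    hsv=cv2.cvtColor(s['image'],cv2.COLOR_RGB2HSV);m=cv2.inRange(hsv,(8,170,150),(16,255,255))
    k=cv2.findContours(m,0,1)[0]; P=np.array([fray(s,*p,.0195)[:2] for c in k if cv2.contourArea(c)>60 for p in c[:,0] if 150<p[1]<300])
    o=np.array([.594,-.091]); print('pad travel mm',(np.percentile((P-o)@d,99)*1000-24).round(1),'tcp travel',((st['tool_pos'][:2]-o)@d*1000).round(1),'z',st['tool_pos'][2].round(4),'F',st['contact_force'].round(1))
E
python3 -c "from h import *;chk()"
```

```text
pad travel mm 27.0 tcp travel 26.0 z 0.034 F [-2.3 -7.5 18. ]
```

Request:
{"op": "apply_moves", "data": {"travel": [[0.04, 0.2, -0.01], [0.09, 0.4, -0.01], [0.13, 0.6, -0.01], [0.17, 0.8, -0.01], [0.22, 1.0, -0.01], [0.26, 1.2, -0.01], [0.3, 1.4, -0.01], [0.35, 1.6, -0.01]], "roll": [0, 0, 0, 0, 0, 0, 0, 0], "gripper": [0, 0, 0, 0, 0, 0, 0, 0]}}

```text
clock: 6.97
tool_pos: [0.604, -0.0484, 0.034]
eef_rot: [0.074, 0.702, -0.076, 0.704]
contact_force: [-3.0, -5.2, 16.8]
opening: -0.0
```

```bash
python3 -c "from h import *;chk()"
```

```text
pad travel mm 45.8 tcp travel 44.5 z 0.0339 F [-3.2 -4.3 17.8]
```

Request:
{"op": "apply_moves", "data": {"travel": [[0.04, 0.2, 0], [0.09, 0.4, 0], [0.13, 0.6, 0], [0.17, 0.8, 0], [0.22, 1.0, 0], [0.26, 1.2, 0], [0.3, 1.4, 0], [0.35, 1.6, 0]], "roll": [0, 0, 0, 0, 0, 0, 0, 0], "gripper": [0, 0, 0, 0, 0, 0, 0, 0]}}

```text
clock: 7.68
tool_pos: [0.6076, -0.0323, 0.034]
eef_rot: [0.074, 0.702, -0.076, 0.704]
contact_force: [-3.8, -5.4, 17.5]
opening: 0.006
```

```bash
python3 -c "from h import *;chk()"
```

```text
pad travel mm 62.3 tcp travel 61.0 z 0.0339 F [-3.  -3.9 17.9]
```

Next I go in finer steps, watching for the force rise at the stop.

Request:
{"op": "apply_moves", "data": {"travel": [[0.02, 0.1, 0], [0.04, 0.2, 0], [0.06, 0.3, 0], [0.09, 0.4, 0], [0.11, 0.5, 0], [0.13, 0.6, 0], [0.15, 0.7, 0], [0.17, 0.8, 0]], "roll": [0, 0, 0, 0, 0, 0, 0, 0], "gripper": [0, 0, 0, 0, 0, 0, 0, 0]}}

```text
clock: 8.4
tool_pos: [0.6091, -0.0255, 0.034]
eef_rot: [0.074, 0.702, -0.077, 0.704]
contact_force: [-2.9, -8.1, 18.1]
opening: 0.005
```

```bash
python3 -c "from h import *;chk()"
```

```text
pad travel mm 62.4 tcp travel 67.2 z 0.034 F [-2.1 -7.4 17.5]
```

Request:
{"op": "apply_moves", "data": {"travel": [[0.01, 0.05, 0], [0.02, 0.1, 0], [0.03, 0.15, 0], [0.04, 0.2, 0], [0.05, 0.25, 0], [0.07, 0.3, 0], [0.08, 0.35, 0], [0.09, 0.4, 0]], "roll": [0, 0, 0, 0, 0, 0, 0, 0], "gripper": [0, 0, 0, 0, 0, 0, 0, 0]}}

```text
clock: 9.12
tool_pos: [0.6092, -0.0253, 0.034]
eef_rot: [0.073, 0.702, -0.08, 0.704]
contact_force: [-4.8, -12.2, 18.7]
opening: 0.004
```

```bash
python3 -c "from h import *;chk('w3')"
```

```text
pad travel mm 62.5 tcp travel 67.4 z 0.034 F [ -3.7 -13.4  18.6]
```

View pics/w3.png

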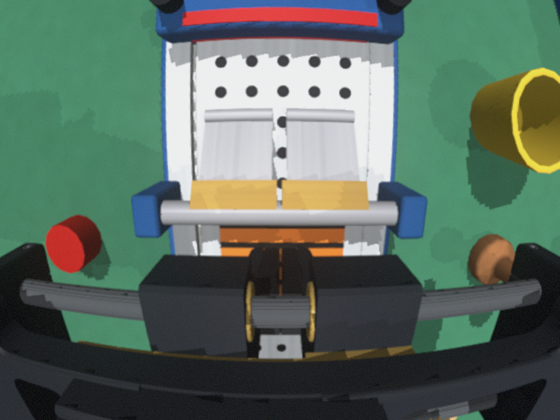

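The wrist view shows the perforated plate reaching under the stop (red strip at row 17, stop foot at row 40). The pad's front edge is now behind the shaft and in its shadow, so the pad reading is no longer valid. The finger has stalled at 67.4 mm while the push rose to 13 N, and the stop was expected at about 66.5 mm. I lift straight up and check.

Request:
{"op": "apply_moves", "data": {"travel": [[0, 0, 0], [0, 0, 0.1], [0, 0, 0.3], [0, 0, 0.8], [0, 0, 2], [0, 0, 4], [0, 0, 7], [0, 0, 10]], "roll": [0, 0, 0, 0, 0, 0, 0, 0], "gripper": [0, 0, 0, 0, 0, 0, 0, 0]}}

```text
clock: 9.83
tool_pos: [0.6084, -0.0159, 0.1324]
eef_rot: [0.074, 0.704, -0.074, 0.703]
contact_force: [0.4, -0.6, -0.1]
opening: 0.005
```

Request:
{"op": "apply_moves", "data": {"travel": [[-0.8, -3, 0], [-1.6, -6, 0], [-2.2, -8, 0], [-2.2, -8, 0], [-2.2, -8, 0], [-2.2, -8, 0], [-2.2, -8, 0], [-2.2, -8, 0]], "roll": [0, 0, 0, 0, 0, 0, 0, 0], "gripper": [0, 0, 0, 0, 0, 0, 0, 0]}}

```text
clock: 10.5
tool_pos: [0.5876, -0.0949, 0.1314]
eef_rot: [0.074, 0.703, -0.073, 0.703]
contact_force: [0.7, -0.5, 0.3]
opening: 0.005
```

```bash
python3 - <<'E'
from h import *
import pickle
s=snap('wrist','w4');print(pad(s),r.get_state()['tool_pos'],r.get_state()['contact_force'])
pickle.dump(s,open('w4.pkl','wb'))
c=s['image'][0:260,180:380];cv2.imwrite('pics/w4c.png',cv2.resize(c,None,fx=2.3,fy=2.3,interpolation=cv2.INTER_CUBIC)[:,:,::-1])
E
```

```text
((0.6103478670120239, -0.024502437561750412), (0.04805978760123253, 0.057290591299533844), 77.73223114013672) [ 0.58745393 -0.09528952  0.13135383] [0.53255977 0.15261727 0.49750763]
```

View pics/w4c.png

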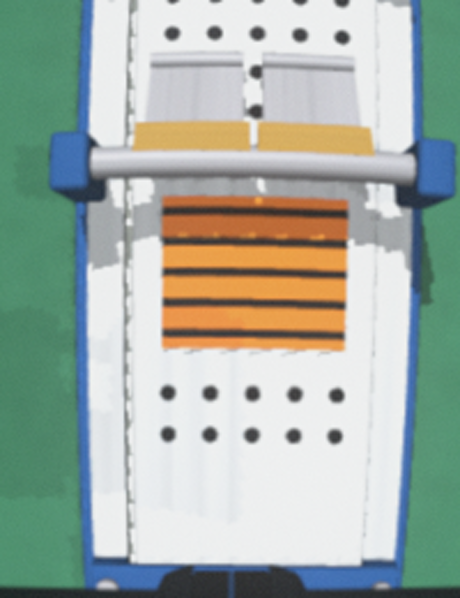

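The crop shows the pad clear of the hand, just behind the shaft. Its measured position (0.610, -0.0245) means 67.3 mm of travel, so it kept its place on release. I'll look straight down at the stop to check the nose gap.

Request:
{"op": "apply_moves", "data": {"travel": [[0.6, 2.6, 0], [1.1, 5.2, 0], [1.7, 7.8, 0], [2.2, 10.3, 0], [2.2, 10.3, 0], [2.2, 10.3, 0], [2.2, 10.3, 0], [2.2, 10.3, 0]], "roll": [0, 0, 0, 0, 0, 0, 0, 0], "gripper": [0, 0, 0, 0, 0, 0, 0, 0]}}

```text
clock: 11.22
tool_pos: [0.6088, 0.0043, 0.1314]
eef_rot: [0.075, 0.703, -0.076, 0.703]
contact_force: [-0.7, -0.5, 0.2]
opening: 0.003
```

```bash
python3 - <<'E'
from h import *
import pickle
s=snap('wrist','w5');pickle.dump(s,open('w5.pkl','wb'))
c=s['image'][60:260,170:390];cv2.imwrite('pics/w5c.png',cv2.resize(c,None,fx=3,fy=3,interpolation=cv2.INTER_CUBIC)[:,:,::-1])
E
```

```text
(no output)
```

View pics/w5c.png

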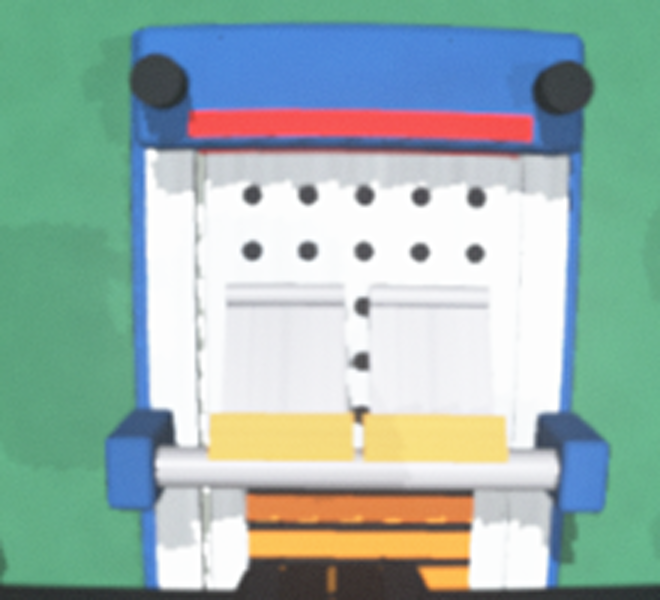

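The crop shows the plate's white surface running right up to the lower red line on the stop's face (crop row 152), with no bed gap visible. One numeric check, plus bystanders, then I hand in.

```bash
python3 - <<'E'
from h import *
import pickle
s=pickle.load(open('w5.pkl','rb'));d=np.array([.213,.977])
p=np.array([.6103,-.0245])+.1075*d
for z,row in((.034,137),(.018,152)):
    q=fray(s,170+360/3,60+row/3,z)[:2];print('stop minus nose mm',((q-p)@d*1000).round(1))
a,_=pickle.load(open('s0.pkl','rb'));b=snap('top','top1')
D=cv2.absdiff(a['image'],b['image']).max(2)
for n,(x,y) in dict(jar=(327,201),dibber=(270,130),cup=(233,123),cap=(241,235),block=(331,150),trowel=(403,180),bottle=(445,312)).items():print(n,(D[y-12:y+12,x-12:x+12]>50).sum())
st=r.get_state();print(st['clock'],st['contact_force'].round(1))
E
```

```text
stop minus nose mm 1.8
stop minus nose mm -1.0
jar 0
dibber 0
cup 418
cap 0
block 0
trowel 0
bottle 23
11.3167 [-0.5  0.5 -0.2]
```

View pics/top1.png

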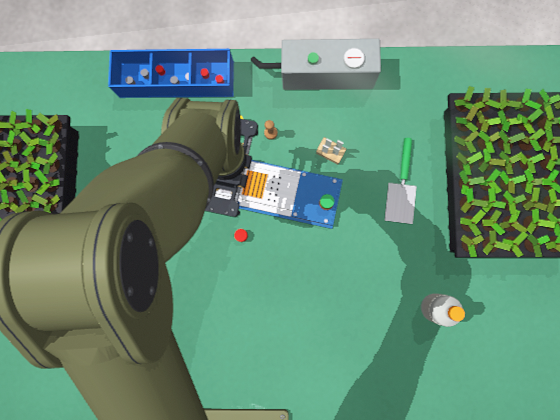

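The arm hides the cup in the top view, which explains its difference count (the bottle's is its shadow). Every other bystander is unchanged. The nose-to-stop gap comes out at 0 within the ±2 mm calibration, and the finger stalled with the force rising. I hand in.

```bash
python3 -c "from h import *;print(r.finish_job())"
```

```text
the job is handed in; nothing more can be done
None
```

I pressed the template's pad with the closed fingertips at about 17–20 N and slid it 67 mm along the guide, under the springs and against the red stop. I then lifted the hand straight off and handed the job in, with the clock last read at 11.3 s.

- **Home against the stop:** the finger stalled while the push rose to about 13 N. After release the pad was still at 67.3 mm of travel, against 66.5 mm expected. The close-up showed no gap. The two numeric gap readings were +1.8 mm and -1.0 mm, which is zero within the 2 mm calibration.
- **Readings that disagreed:** my first estimate, from the top camera, gave about 72 mm of travel. During the last push the pad reading stuck at 62 mm because the shaft and its shadow hid the pad's front edge. The view after release settled both.
- **Bystanders:** the jar, dibber, cap, label block and trowel looked unchanged from above. The bottle's small pixel change (23 pixels) I put down to the arm's shadow. The arm hid the cup in the final top view. It was last seen standing in the wrist view during the push, so its final position is not confirmed.
- **Hand clear:** the fingertips were about 12 cm above the bench, and the force reading was near zero.

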